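Snap the canister cap shut and keep it pressed on its seal

TASK

Pick up the orange cap, put it upright over the white spout of the blue canister and press it straight down until it clicks on, then keep pressing after the force drops so that the black seal under it is squashed right down. Finish while still holding it pressed like that: do not let go or ease off at the end. Leave the other things on the ledge where they are.

Things in the scene. Friction and masses are not known exactly. Their poses are not given: they have to be found in the camera images.
- cap: Orange plastic snap cap, about 45 g, lying on the ledge right way up. Round skirt 56 mm across and 26 mm high (flat shoulder at 26 mm), hollow and open below; on its top centre a round grip knob 24 mm across and 22 mm high (top at 48 mm). Inside, a lip 3 mm above the bottom edge leaves a 38.6 mm opening. Origin: centre of the bottom edge; z up, x and y have no meaning (round).
- canister: Blue food canister with white top, 114 (x) x 94 (y) x 130 (z) mm, which stands fast on the ledge. Origin: centre of its underside, z up. May be on the left or on the right of the ledge, turned up to 0.6 rad. Pushing the cap past the nubs of its spout takes about 9 to 14 N; then they pull it down by up to about 10 N on to the seal, and the cap stays on by itself (seal squashed under 1 mm).
- spout (a point): Centre of the canister's flat top, 130 mm above the ledge, z up. Heights above this point: the round white spout, 36 mm across up to 19 mm, tapers to 28 mm at its tip at 23 mm; four sprung metal nubs stick out at 13 mm. The cap's bottom edge is at 15 to 16 mm when its lip meets the nubs, below 10 mm once it clicks (force drops), at 5 mm when it meets the seal.
- seal (a joint): Sprung black seal ring, 57 mm across, round the foot of the spout on the canister's flat top. Value: how far it is squashed down, 0 (free, its top 5 mm above spout) to 0.003 m (flat, its top at 2 mm, hard stop). It gives from about 1.5 N and is flat at about 6 N; springs back when not pressed.
- bowl: Bystander: grey plastic cereal bowl, 140 mm across, 60 mm high. Origin: centre of its underside.
- tumbler: Bystander: glass tumbler, 72 mm across, 95 mm high. Origin: centre of its underside.
- honey_pot: Bystander: closed white ceramic honey pot, 90 mm across, 102 mm high. Origin: centre of its underside.
- strainer: Bystander: steel tea strainer, cup 72 mm across and 32 mm high, 90 mm handle towards its -x. Origin: centre of its underside.
- spoon: Bystander: steel spoon 160 mm long lying along its x. Origin: its middle, on the ledge.
- mug: Bystander: blue ceramic mug, 80 mm across, 90 mm high, handle at its +y. Origin: centre of its underside.
Not all that is in view belongs to the job. There is more than one size of the cap; the one meant has the size given above.

How it is judged:
By the outcome, as a careful person would: the job done as asked, in the order asked, and still so for the second after the job is handed in, while the arm keeps its last pose, push and grip.
It also fails if it takes over 54 s, if anything falls off the work surface, if the arm or the gripper's body presses on something with over 40 N, if the wrist force passes 120 N, or if a joint passes its speed limit or range.

ROBOT

A 6-joint arm with a two-finger parallel gripper is mounted at the origin on the work surface. World frame = base frame: x ahead of the robot, y to its left, z up, the work surface at z = 0. Lengths are in mm, angles in degrees, forces in N, time in s.
With the tool pointing down it reaches from about 300 to 850 mm from the base axis. Payload 4.2 kg.
Tool frame: the origin (TCP) lies between the finger pads; the fingertips stand 19 mm ahead of it and the grasp point (between the pads) is the TCP (env.tips_ahead is the distance from the TCP to the fingertips, in mm); z points along the fingers, y is the direction in which the jaws open and shut (so a half turn about z gives the same grasp; the last joint's range is limited). The gripper opens to 91 mm and grips with 3 to 60 N. Pads are 32 mm wide; open, the fingers measure 118 mm over their backs; the gripper's body (76 mm by 178 mm) begins 60 mm behind the grasp point.
Start: joints at [-75.401, 18.312, 89.639, -0, 72.044, -1.146], TCP at [156.031, -553.44, 232.976] pointing down, gripper open.
Joint ranges: [-177.97, 177.97], [-48.28, 115.42], [12.27, 149.76], [-77.06, 257.06], [2.81, 150.46], [-146.56, 146.56]. Speed limits (degrees/s): [147.25, 147.25, 180, 180, 180, 180].

INTERFACE

Orientations are given as [roll, pitch, yaw] about the fixed x, y, z axes, in that order (R = Rz(yaw) Ry(pitch) Rx(roll)).
In Python, from workcell import telemetry, viewer, job_done, env gives the robot as it stands. The module is installed in compiled form; this text tells all that it offers.
- The arm moves only by the shell command python3 -m jog 'ROWS' [FORCE]. ROWS is JSON, a list of rows, each a list of 3 entries, a list of its own where there are three numbers: the shift along the tool's x, y, z in cm, then the turn about the tool's z in degrees, then the opening, from 0 (shut) to 1 (fully open). A call has 1 to 10 rows; each row shifts and turns the pose as measured when the row begins, along the tool's axes as they then stand; what a row does not reach is not made up. A row lasts 1/8 s, in which the tool goes at most 62.5 mm and 10.7 degrees, less where a joint would pass 70% of its speed; a pose out of reach is approached as far as the arm can. A call is refused whole if a number of a shift passes 6.25 or a number of a turn 10.7, either way. A call with a gripper value outside its range is refused whole. The fingers move at their own pace and stop on an object; FORCE is the grip in N (left out, the last holds). Time passes only in rows, so rows that do not move let the fingers close. It gives the time, the measured TCP pose, the force and the opening at its end, in the units of the state.
- telemetry.state(): the state, without advancing time (a new reading comes with each control period).
- viewer.grab_frame(name): name is "scene" or "top" or "wrist"; returns a dict with "color" (384x512x3 uint8, red, green, blue), "K" (3x3 intrinsics, pixels), "rvec" (rotation vector, rad) and "tvec" (3), from world to camera coordinates, as OpenCV has them. Camera axes: x right, y down, z forward; pixel columns grow to the right and rows downward; lengths in mm; the calibration is good to about 2 mm. A picture is of the moment at which its call begins. There is no depth.
- job_done(): hands the job in, once; it reports no verdict.
The state is a dict: "time_s": time; "qpos": joint angles; "qvel": joint speeds; "effort": joint torques, N m; "ee_pos": TCP position; "ee_rot": TCP orientation; "force": force on the tool from outside, world axes, zero at the start; "torque": the same for the moment, N m; "gripper_width": finger opening in mm.
Only numpy, scipy, OpenCV 4.12 (cv2) and the standard library are available. Lean on these libraries where they do the work, as an engineer would, in place of code of your own. Each camera call takes 0.05 s, during which the arm holds its last target. There are 200 camera calls.

## Working session

There is one attempt and no reset: what is moved stays moved. The work goes in short steps, Python scripts to look and compute and a shell command to move; the robot and the scene stay as the last step left them, time stands still between calls to the robot, and variables do not carry over. Pictures are saved under pics/ and viewed, about 8 in all and at most 12, crops included, and the job is handed in when it is done.

```bash
mkdir -p pics
cat > h.py <<'E'
import numpy as np, cv2
from workcell import telemetry, viewer, job_done, env
def grab(name, out=None, crop=None, scale=1):
    f=viewer.grab_frame(name); im=f["color"][:,:,::-1].copy()
    np.savez(f"{name}.npz",K=f["K"],r=f["rvec"],t=f["tvec"]); cv2.imwrite(f"{name}_raw.png",im)
    return im
def cam(name):
    c=np.load(f"{name}.npz"); R=cv2.Rodrigues(c["r"])[0]; return c["K"],R,np.array(c["t"]).ravel()
def ray(name,u,v,z):
    K,R,t=cam(name); d=R.T@np.linalg.solve(K,[u,v,1]); o=-R.T@t
    return o+d*(z-o[2])/d[2]
def proj(name,p):
    K,R,t=cam(name); q=K@(R@np.array(p,float)+t); return q[:2]/q[2]
E
python3 - <<'E'
from h import *
a=grab("scene");b=grab("top");w=grab("wrist")
cv2.imwrite("pics/1.png",cv2.resize(np.vstack([a,b]),None,fx=.78,fy=.78) if 0 else cv2.resize(a,(800,600)))
cv2.imwrite("pics/2.png",cv2.resize(b,(800,600)))
s=telemetry.state();print(s)
for n in("scene","top","wrist"):
    K,R,t=cam(n);print(n,-R.T@t,K[0,0])
E
```

```text
{'time_s': 0.15, 'qpos': array([-7.54018183e+01,  1.83441095e+01,  8.96909238e+01,  7.78962947e-05,
        7.20440285e+01, -1.14469404e+00]), 'qvel': array([-0.02548794, -0.12192175, -0.15773028, -0.02048886, -0.0535223 ,
       -0.04324454]), 'effort': array([-2.00845489e-04, -4.12773585e+01, -2.32154578e+01,  7.27174035e-02,
        4.33552160e-02, -9.27080373e-05]), 'ee_pos': array([ 155.93192563, -553.08022597,  232.30066255]), 'ee_rot': array([-1.79920955e+02, -1.65349850e-03,  1.57428505e+01]), 'force': array([-0.69477263, -0.18531543,  0.16732619]), 'torque': array([-0.05086856, -0.03682281, -0.04742105]), 'gripper_width': 90.9343761676268}
scene [1458.51971144 -557.10909433  930.97822065] 411.2214868361272
top [ 440.85041664    3.43672585 1228.93320378] 421.4008386076512
wrist [ 230.80748619 -531.37615536  384.45733804] 343.91368656860374
```

View pics/1.png

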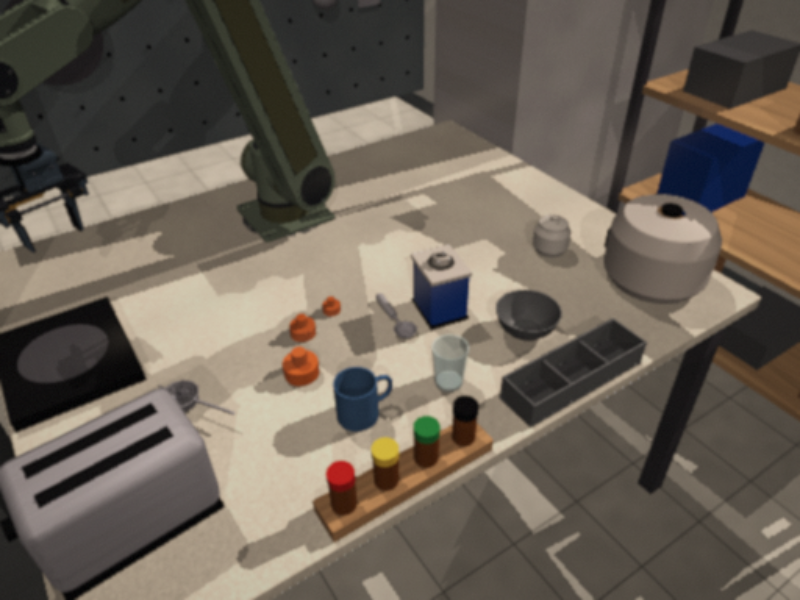

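View pics/2.png

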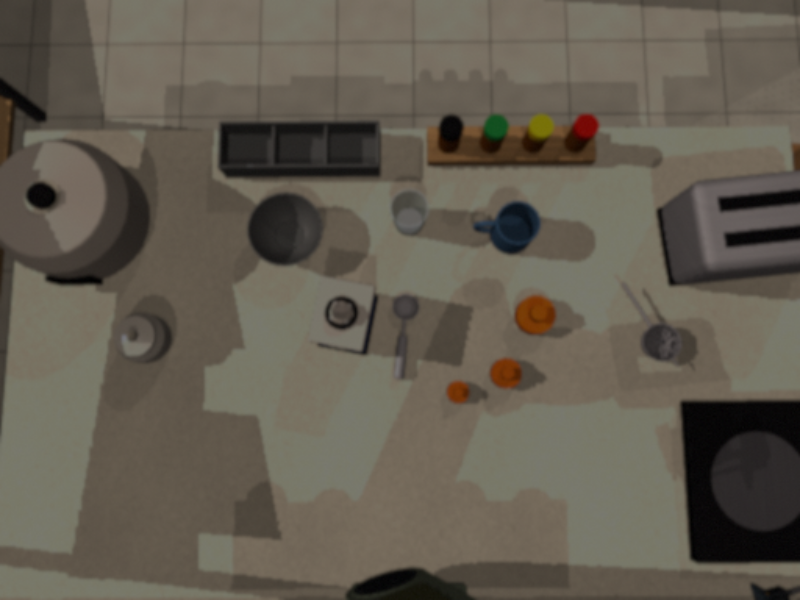

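The overview shows three orange caps, at top-view (800 px scale) (535,315), (505,373) and (458,392). The canister is at (342,315). Next I'll measure them in enlarged crops.

Run:
```python
from h import *
b=cv2.imread("top_raw.png")
c1=cv2.resize(b[180:270,190:290],None,fx=4,fy=4,interpolation=cv2.INTER_CUBIC)
c2=cv2.resize(b[180:270,280:380],None,fx=4,fy=4,interpolation=cv2.INTER_CUBIC)
cv2.imwrite("pics/3.png",cv2.convertScaleAbs(np.hstack([c1,c2]),alpha=1.5))
for n in("top","scene"):
    im=cv2.imread(n+"_raw.png");h=cv2.cvtColor(im,cv2.COLOR_BGR2HSV)
    m=cv2.inRange(h,(4,170,60),(14,255,255))
    k,l,st,ce=cv2.connectedComponentsWithStats(m)
    for i in range(1,k):
        if st[i,4]>40:
            p=ray(n,*ce[i],20); x0,y0,w,hh,_=st[i]
            print(n,st[i],ce[i].round(1),p.round(0),"width mm at z13:",np.linalg.norm(ray(n,x0,y0+hh/2,13)-ray(n,x0+w,y0+hh/2,13)).round(1),np.linalg.norm(ray(n,x0+w/2,y0,13)-ray(n,x0+w/2,y0+hh,13)).round(1))
```

```text
top [330 190  25  24 452] [342.2 201.3] [ 574. -237.   20.] width mm at z13: 72.4 70.0
top [314 230  19  18 280] [323.4 238.5] [ 468. -180.   20.] width mm at z13: 54.4 51.2
top [287 244  13  14 140] [293.  250.4] [435. -93.  20.] width mm at z13: 37.1 39.6
scene [207 190  10  12  89] [211.5 195.8] [447. -97.  20.] width mm at z13: 35.0 65.9
scene [186 201  15  17 199] [193.1 209.7] [ 477. -182.   20.] width mm at z13: 50.5 86.7
scene [182 222  22  25 409] [192.1 234.6] [ 580. -237.   20.] width mm at z13: 69.1 111.2
scene [295 270   9  15  42] [300.9 275.5] [897. -56.  20.] width mm at z13: 25.3 53.3
scene [270 282  11  17  43] [277.8 290. ] [ 901. -139.   20.] width mm at z13: 30.0 56.7
scene [249 296   6  17  48] [252.5 303.3] [ 899. -219.   20.] width mm at z13: 15.9 53.2
scene [212 306  16  23  76] [223.9 317. ] [ 893. -302.   20.] width mm at z13: 41.2 68.3
```

View pics/3.png

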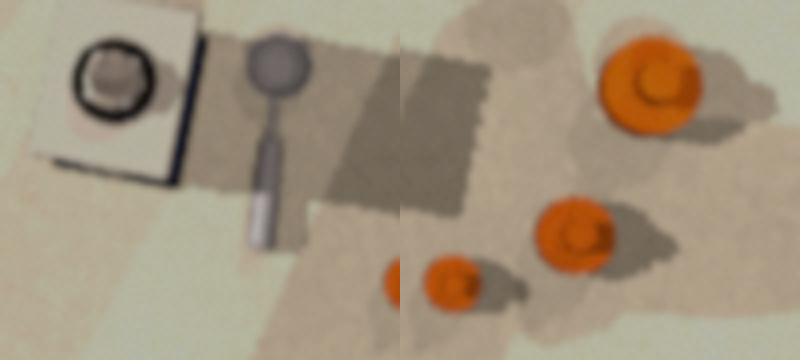

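The caps measure about 70, 53 and 38 mm, so the 56 mm one is the middle cap, near (468,-180). I read the seal ring centre at top pixel (218.5,200). Next I'll work out the shifts.

```bash
cat >> h.py <<'E'
from scipy.spatial.transform import Rotation as Ro
def shift(target):
    s=telemetry.state(); R=Ro.from_euler("xyz",s["ee_rot"],degrees=True).as_matrix()
    d=R.T@(np.array(target,float)-s["ee_pos"])/10
    print("t",round(s["time_s"],2),"pos",s["ee_pos"].round(1),"rot",s["ee_rot"].round(2),"F",s["force"].round(1),"w",round(s["gripper_width"],1),"shift cm",d.round(2)); return d
E
python3 - <<'E'
from h import *
print("cap",ray("top",323.5,238.75,20),"spout",ray("top",218.5,200,134))
for c in [(1,1),(1,-1)]: pass
d=shift([440,-200,170]);print(d/9)
E
```

```text
cap [ 467.50800314 -180.35277699   20.        ] spout [566.93778847 108.7809234  134.        ]
t 0.15 pos [ 155.9 -553.1  232.3] rot [-179.92   -0.     15.74] F [-0.7 -0.2  0.2] w 90.9 shift cm [ 36.92 -26.27   6.27]
[ 4.10231642 -2.9186245   0.69637513]
```

```bash
python3 -m jog '[[[4,-2.9,0.5],0,0.6],[[4,-2.9,0.5],0,0.6],[[4,-2.9,0.5],0,0.6],[[4,-2.9,0.5],0,0.6],[[4,-2.9,0.5],0,0.6],[[4,-2.9,0.5],0,0.6],[[4,-2.9,0.5],0,0.6],[[4,-2.9,0.5],0,0.6],[[4,-2.9,0.5],0,0.6],[[0,0,0],0,0.6]]'
python3 - <<'E'
from h import *
shift([467.5,-180.4,120])
w=grab("wrist");b=grab("scene")
print(-cam("wrist")[1].T@cam("wrist")[2],proj("wrist",[467.5,-180.4,48]))
cv2.imwrite("pics/4.png",cv2.resize(w,(800,600),interpolation=cv2.INTER_CUBIC))
E
```

```text
time_s: 1.4
ee_pos: [439.5, -194.2, 183.9]
ee_rot: [-179.9, 0.0, 15.6]
force: [0.1, -0.5, 0.1]
gripper_width: 54.7
t 1.4 pos [ 439.5 -194.2  183.9] rot [-1.7986e+02  2.0000e-02  1.5580e+01] F [ 0.1 -0.5  0.1] w 54.7 shift cm [ 3.07 -0.56  6.39]
[ 514.49028588 -172.85594553  336.13003004] [247.11069437 153.80077547]
```

View pics/4.png

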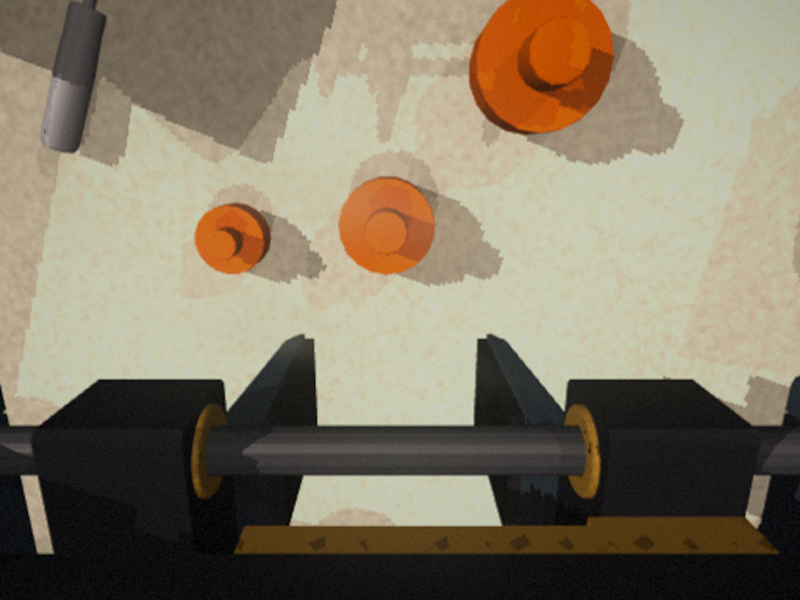

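The wrist view shows the middle cap's knob top at (386,231) and its shoulder circle at (387,225), about 95 px wide. That is about 55 mm, so it is the right cap. The fingers are at x≈310 and 480.

Run:
```python
from h import *
k=1.5625
a=ray("wrist",386/k,231/k,48);b=ray("wrist",387/k,225/k,26);print(a,b)
# finger tip mid in image vs TCP
s=telemetry.state()["ee_pos"];print(proj("wrist",s-[0,0,19])*k)
shift([*((a+b)/2)[:2],100])
```

```text
[ 472.34417927 -179.01314895   48.        ] [ 472.62482207 -179.12406379   26.        ]
[401.87785071 388.83014152]
t 1.5 pos [ 438.1 -196.3  184.2] rot [-1.7991e+02  5.0000e-02  1.5400e+01] F [-0.2 -1.1 -0.9] w 54.9 shift cm [ 3.78 -0.73  8.42]
```

```bash
python3 - <<'E'
from h import *
shift([471,-181,72])
E
python3 -m jog '[[[1.7,-0.3,5.5],0,0.6],[[1.7,-0.3,4.5],0,0.6],[[0,0,0.5],0,0.6],[[0,0,0],0,0.6]]'
python3 - <<'E'
from h import *
shift([471,-181,46.5])
w=grab("wrist")
print(proj("wrist",[471,-181,48])*1.5625)
cv2.imwrite("pics/5.png",cv2.resize(w,(800,600),interpolation=cv2.INTER_CUBIC))
E
```

```text
t 1.5 pos [ 438.1 -196.3  184.2] rot [-1.7991e+02  5.0000e-02  1.5400e+01] F [-0.2 -1.1 -0.9] w 54.9 shift cm [ 3.59 -0.58 11.22]
time_s: 2.0
ee_pos: [469.0, -186.9, 79.6]
ee_rot: [179.8, -0.1, 15.0]
force: [-0.3, -0.1, 1.1]
gripper_width: 54.9
t 2.0 pos [ 469.  -186.9   79.6] rot [ 1.7979e+02 -1.4000e-01  1.5020e+01] F [-0.3 -0.1  1.1] w 54.9 shift cm [ 0.33 -0.53  3.31]
[382.50643793 360.72273621]
```

View pics/5.png

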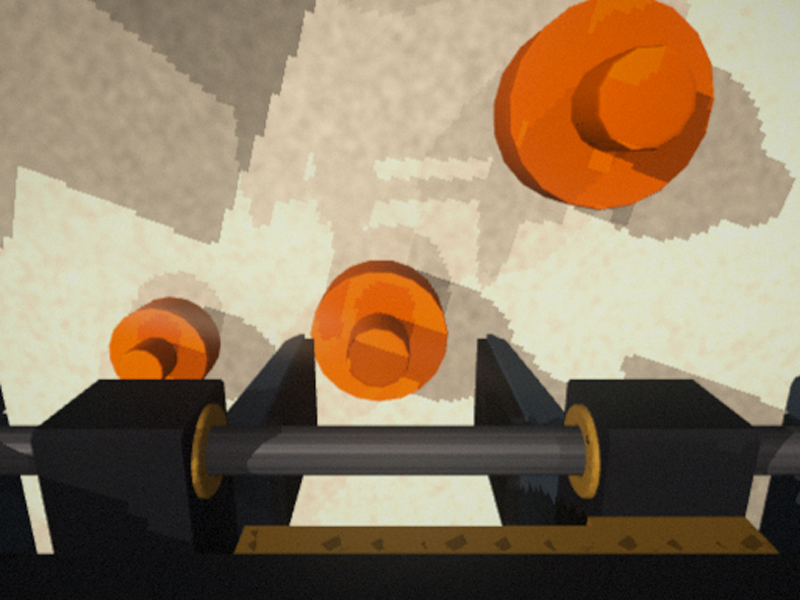

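The knob top is at (379,360), against (382,361) predicted. The fingers' midline is at x≈395, so I'll shift about 5 mm sideways and 3 mm forward, then go down.

```bash
python3 -m jog '[[[0.3,-0.5,0.5],0,0.6],[[0,0,1.2],0,0.6],[[0,0,0.5],0,0.6],[[0,0,0],0,0.6]]'
python3 - <<'E'
from h import *
shift([471,-181,47])
E
```

```text
time_s: 2.55
ee_pos: [471.7, -182.5, 59.7]
ee_rot: [179.6, -0.4, 14.9]
force: [0.0, -0.4, 0.7]
gripper_width: 54.7
t 2.55 pos [ 471.7 -182.5   59.7] rot [179.55  -0.43  14.94] F [ 0.  -0.4  0.7] w 54.7 shift cm [-0.04 -0.17  1.27]
```

```bash
python3 -m jog '[[[0,-0.1,0.8],0,0.6],[[0,0,0.4],0,0.6],[[0,0,0],0,0.6]]'
python3 - <<'E'
from h import *
shift([471,-181,47])
w=grab("wrist")
print(proj("wrist",[471,-181,48])*1.5625)
cv2.imwrite("pics/6.png",cv2.resize(w[150:300,120:400],None,fx=2.8,fy=2.8,interpolation=cv2.INTER_CUBIC))
E
```

```text
time_s: 2.92
ee_pos: [471.7, -181.4, 46.9]
ee_rot: [179.6, -0.4, 15.0]
force: [-0.4, -0.6, -0.2]
gripper_width: 54.4
t 2.92 pos [ 471.7 -181.4   46.9] rot [179.55  -0.43  14.95] F [-0.4 -0.6 -0.2] w 54.4 shift cm [-0.05 -0.06 -0.01]
[395.32336231 412.20641823]
```

View pics/6.png

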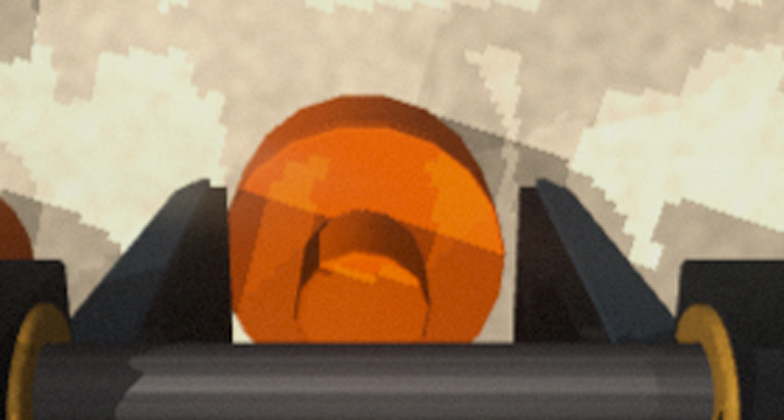

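The knob lies between the pads, slightly left of centre at (365,300) in the crop, against a finger midline of 372. I'll close the gripper.

```bash
python3 -m jog '[[[0,0,0],0,0.3],[[0,0,0],0,0.2],[[0,0,0],0,0.1],[[0,0,0],0,0],[[0,0,0],0,0],[[0,0,0],0,0]]' 38; python3 -m jog '[[[0,0,-1],0,0],[[0,0,-2],0,0],[[0,0,-4],0,0],[[0,0,-5],0,0],[[0,0,-5],0,0],[[0,0,0],0,0]]'
python3 - <<'E'
from h import *
shift([566.9,108.8,240])
w=grab("wrist")
cv2.imwrite("pics/7.png",cv2.resize(w,(800,600),interpolation=cv2.INTER_CUBIC))
E
```

```text
time_s: 3.72
ee_pos: [472.0, -181.6, 47.4]
ee_rot: [179.5, -0.5, 14.9]
force: [-0.5, -0.1, -0.5]
gripper_width: 22.7
time_s: 4.47
ee_pos: [470.3, -180.6, 225.7]
ee_rot: [179.4, -0.6, 14.9]
force: [-0.2, 0.1, -0.4]
gripper_width: 23.3
t 4.47 pos [ 470.3 -180.6  225.7] rot [179.45  -0.57  14.95] F [-0.2  0.1 -0.4] w 23.3 shift cm [ 16.81 -25.46  -1.51]
```

View pics/7.png

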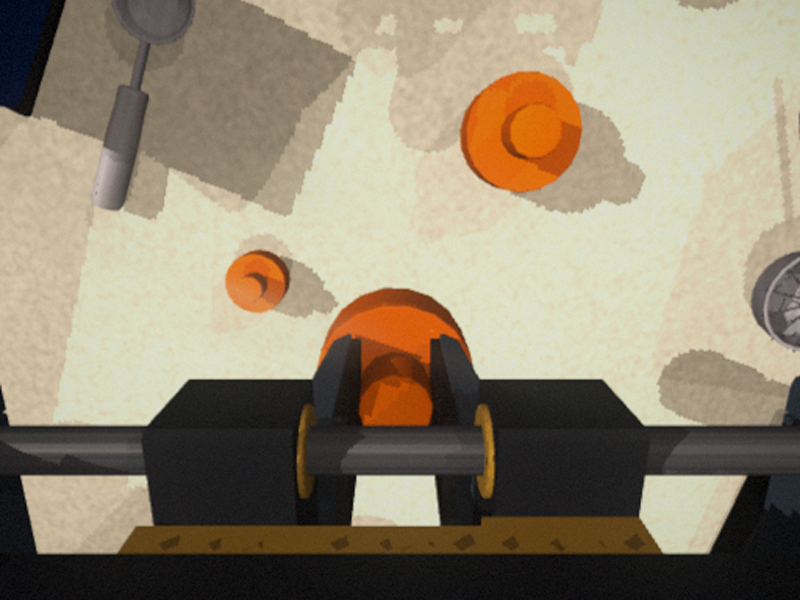

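The cap is held in the jaws (opening 23.3 mm), with its front rim at y≈289 and shoulder front at y≈304. The two other caps have not moved. Next I'll work out the cap's offset in the hand and the approach shift.

Run:
```python
from h import *
s=telemetry.state();R=Ro.from_euler("xyz",s["ee_rot"],degrees=True).as_matrix()
P=lambda x,y,z:(proj("wrist",s["ee_pos"]+R@np.array([x,y,z]))*1.5625).round(1)
for dx in(-4,-2,0,2,4): print(dx,P(28+dx,0,47),P(28+dx,0,21),P(12+dx,0,-1),P(-12+dx,0,-1))
print("tip fronts",P(16,-11.6,19),P(16,11.6,19))
d=shift([566.9,108.8,245]);shift([530,60,245])
```

```text
-4 [394.1 297.3] [394.2 317.1] [394.4 387.2] [394.4 455.6]
-2 [394.1 292.3] [394.2 311.5] [394.4 381.3] [394.4 450.1]
0 [394.1 287.3] [394.2 305.9] [394.4 375.3] [394.4 444.6]
2 [394.  282.3] [394.2 300.2] [394.4 369.3] [394.4 439. ]
4 [394.  277.2] [394.2 294.5] [394.4 363.3] [394.4 433.4]
tip fronts [360.4 341.2] [428.1 341.1]
t 4.53 pos [ 468.9 -180.1  223.4] rot [179.62  -0.35  14.95] F [ 0.1  0.1 -0.9] w 22.8 shift cm [ 16.93 -25.37  -2.22]
t 4.53 pos [ 468.9 -180.1  223.4] rot [179.62  -0.35  14.95] F [ 0.1  0.1 -0.9] w 22.8 shift cm [ 12.11 -21.6   -2.23]
```

```bash
python3 -m jog '[[[1,-2,-0.8],0,0],[[1.8,-4.7,-0.4],0,0],[[1.8,-4.7,-0.2],0,0],[[1.8,-4.7,0],0,0],[[1.8,-4.7,0],0,0],[[1,-3,0],0,0],[[0,0,0],0,0],[[0,0,0],0,0]]'
python3 - <<'E'
from h import *
w=grab("wrist")
shift([566.9,108.8,245])
print(proj("wrist",[566.9,108.8,153])*1.5625,proj("wrist",[566.9,108.8,135])*1.5625)
cv2.imwrite("pics/8.png",cv2.resize(w,(800,600),interpolation=cv2.INTER_CUBIC))
E
```

```text
time_s: 5.52
ee_pos: [490.6, 80.3, 226.1]
ee_rot: [179.9, 0.9, 14.8]
force: [0.2, -0.5, -0.6]
gripper_width: 23.2
t 5.58 pos [490.6  80.1 226.2] rot [179.92   0.87  14.78] F [-0.2 -0.6 -0.5] w 22.8 shift cm [ 8.08 -0.82 -2.01]
[376.09459011 138.4775642 ] [377.41063517 138.62821728]
```

View pics/8.png

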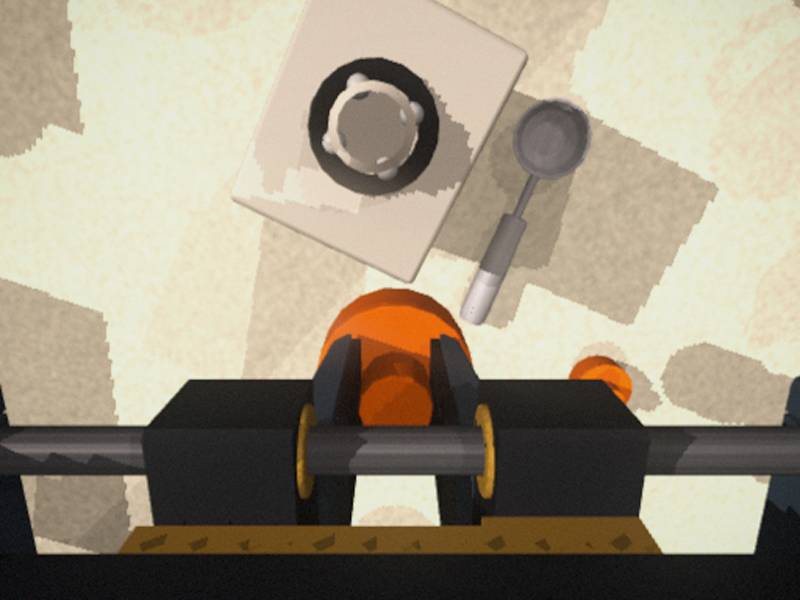

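The spout tip centre is at about (376,127). The seal ring spans x 309–439 and y 57–195, giving a centre of (374,126). The prediction was (376,138).

Run:
```python
from h import *
k=1.5625
s=telemetry.state();R=Ro.from_euler("xyz",s["ee_rot"],degrees=True).as_matrix()
a=ray("wrist",376/k,127/k,153);b=ray("wrist",374/k,126/k,135);print(a,b,"seal width",np.linalg.norm(ray("wrist",309/k,126/k,135)-ray("wrist",439/k,126/k,135)))
# check held-cap projection with current pose: cap front rim
print((proj("wrist",s["ee_pos"]+R@[28,0,47])*k).round(1),(proj("wrist",s["ee_pos"]+R@[28,0,21])*k).round(1))
m=(a+b)/2
shift([m[0],m[1],215])
```

```text
[571.11463343 109.9071717  153.        ] [571.54448044 111.48842764 135.        ] seal width 55.690672266394536
[397.1 285.4] [397.5 304.2]
t 5.58 pos [490.6  80.1 226.2] rot [179.92   0.87  14.78] F [-0.2 -0.6 -0.5] w 22.8 shift cm [ 8.6  -0.9   0.98]
```

```bash
python3 -m jog '[[[3,-0.3,0],0,0],[[3,-0.3,0],0,0],[[2,-0.3,0.2],0,0],[[0.5,0,0.2],0,0],[[0,0,0],0,0],[[0,0,0],0,0]]'
python3 - <<'E'
from h import *
w=grab("wrist");b=grab("scene")
shift([571.5,110.3,212])
c=proj("scene",[571,110,165]);x,y=int(c[0]),int(c[1]);print(x,y)
u=cv2.resize(b[y-45:y+45,x-60:x+60],None,fx=5,fy=5,interpolation=cv2.INTER_CUBIC)
cv2.imwrite("pics/9.png",u)
E
```

```text
time_s: 6.32
ee_pos: [570.4, 103.2, 219.3]
ee_rot: [179.8, 1.2, 14.2]
force: [-0.0, -0.1, -0.8]
gripper_width: 22.9
t 6.42 pos [570.5 103.5 219.5] rot [179.84   1.14  14.25] F [ 0.7 -0.1 -0.3] w 23.1 shift cm [ 0.28 -0.64  0.74]
281 158
```

View pics/9.png

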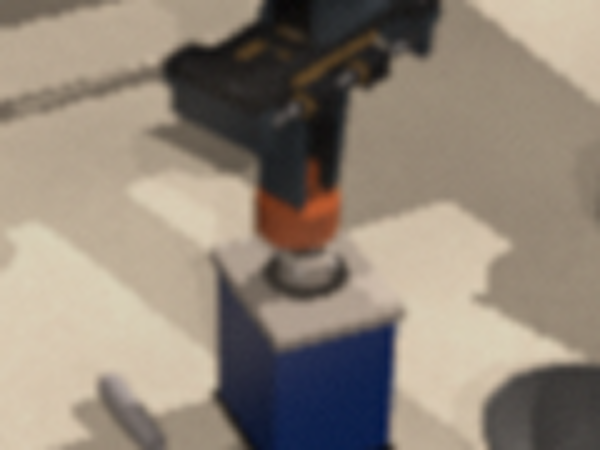

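The scene view shows the cap centre at x≈298 and the spout at x≈308, so the cap is about 6 mm short in +y, which agrees with the computed shift. I'll correct and then start down.

```bash
python3 -m jog '[[[0.2,-0.6,0],0,0],[[0,0,0.3],0,0],[[0,0,0],0,0],[[0,0,0],0,0]]'
python3 - <<'E'
from h import *
b=grab("scene");shift([571.5,110.3,200])
c=(281,158);x,y=c
u=cv2.resize(b[y-30:y+30,x-40:x+40],None,fx=8,fy=8,interpolation=cv2.INTER_CUBIC)
cv2.imwrite("pics/10.png",u)
E
```

```text
time_s: 6.92
ee_pos: [570.3, 110.4, 216.8]
ee_rot: [179.8, 1.1, 14.3]
force: [0.8, 0.0, -1.1]
gripper_width: 23.0
t 6.97 pos [570.3 110.4 216.8] rot [179.84   1.12  14.28] F [ 0.7 -0.6 -0. ] w 23.1 shift cm [0.15 0.03 1.68]
```

View pics/10.png

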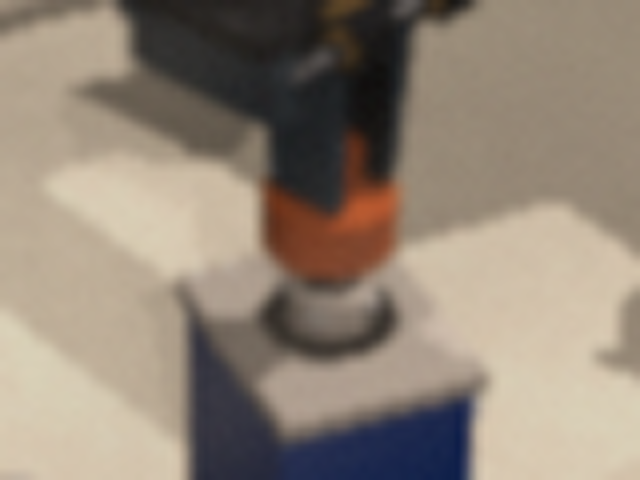

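The cap (x 264–400, centre 332) and the seal (262–397, centre 330) are aligned. Going down.

```bash
python3 -m jog '[[[0.1,0,0.8],0,0],[[0,0,0.6],0,0],[[0,0,0.3],0,0],[[0,0,0],0,0]]'
python3 - <<'E'
from h import *
shift([571.5,110.3,193]);print(telemetry.state()["torque"])
E
```

```text
time_s: 7.48
ee_pos: [570.7, 110.3, 198.0]
ee_rot: [179.8, 1.2, 14.3]
force: [-0.0, -0.1, -1.1]
gripper_width: 22.9
t 7.47 pos [570.7 110.3 198. ] rot [179.84   1.18  14.27] F [-0.  -0.1 -1.1] w 22.9 shift cm [0.08 0.02 0.5 ]
[ 0.00384146 -0.01452745 -0.05459315]
```

```bash
python3 -m jog '[[[0,0,0.4],0,0],[[0,0,0],0,0]]';python3 -m jog '[[[0,0,0.3],0,0],[[0,0,0],0,0]]'
python3 - <<'E'
from h import *
shift([571.5,110.3,193]);print(telemetry.state()["torque"])
E
```

```text
time_s: 7.72
ee_pos: [571.0, 110.4, 194.1]
ee_rot: [179.8, 1.1, 14.3]
force: [0.6, 0.9, -0.8]
gripper_width: 23.1
time_s: 7.98
ee_pos: [572.3, 111.0, 192.6]
ee_rot: [179.9, 0.9, 14.3]
force: [0.0, -1.2, 0.3]
gripper_width: 23.0
t 7.97 pos [572.3 111.  192.6] rot [179.88   0.86  14.25] F [ 0.  -1.2  0.3] w 23.0 shift cm [-0.09  0.05 -0.04]
[ 0.10239752  0.02492296 -0.00648306]
```

```bash
python3 -m jog '[[[0,0,0.3],0,0],[[0,0,0.2],0,0]]' 55;python3 -m jog '[[[0,0,0.3],0,0]]';python3 -m jog '[[[0,0,0.4],0,0]]'
```

```text
time_s: 8.22
ee_pos: [573.1, 111.3, 191.1]
ee_rot: [179.9, 0.6, 14.3]
force: [-2.4, 0.0, 9.6]
gripper_width: 22.5
time_s: 8.35
ee_pos: [573.2, 111.3, 190.1]
ee_rot: [179.9, 0.5, 14.3]
force: [-2.8, -0.4, 10.4]
gripper_width: 22.7
time_s: 8.48
ee_pos: [572.7, 111.2, 187.3]
ee_rot: [179.9, 0.5, 14.3]
force: [-2.1, -0.6, 2.9]
gripper_width: 22.7
```

```bash
python3 -m jog '[[[-0.05,0,0.3],0,0]]';python3 -m jog '[[[-0.05,0,0.3],0,0]]';python3 -m jog '[[[0,0,0.3],0,0]]';python3 -m jog '[[[0,0,0.3],0,0]]'
```

```text
time_s: 8.6
ee_pos: [571.4, 111.0, 183.7]
ee_rot: [179.9, 0.6, 14.3]
force: [0.1, 0.8, -4.8]
gripper_width: 22.8
time_s: 8.72
ee_pos: [570.9, 110.9, 180.3]
ee_rot: [179.9, 0.6, 14.3]
force: [-0.5, 1.0, 3.5]
gripper_width: 22.8
time_s: 8.85
ee_pos: [571.0, 111.0, 179.0]
ee_rot: [179.9, 0.5, 14.3]
force: [-5.7, -0.3, 21.4]
gripper_width: 22.8
time_s: 8.98
ee_pos: [571.0, 111.0, 179.0]
ee_rot: [179.9, 0.5, 14.3]
force: [-7.7, -1.2, 21.4]
gripper_width: 22.6
```

The force peaked and then dropped to −4.8 N (the click pulling down). It then rose to 21 N at TCP z 179.0, which puts the rim at 132, the seal's hard stop. Now I'll check that it holds with the last target still pushing.

Run:
```python
from h import *
for i in range(5):
    b=grab("scene");s=telemetry.state();print(round(s["time_s"],2),s["ee_pos"].round(1),s["force"].round(1),s["gripper_width"])
x,y=281,165
u=cv2.resize(b[y-40:y+35,x-50:x+50],None,fx=8,fy=8,interpolation=cv2.INTER_CUBIC)
cv2.imwrite("pics/11.png",u)
```

```text
9.03 [570.9 111.  179.2] [-5.8  0.4 15.5] 22.83305780023275
9.07 [570.9 111.  179.1] [-5.3 -0.4 17. ] 22.439273960176696
9.12 [570.9 111.  179.1] [-5.5 -0.3 16.6] 22.403872307324203
9.18 [570.9 110.9 179.1] [-6.5 -0.8 17.1] 23.229866212153762
9.22 [570.9 111.  179.2] [-6.8 -1.6 16.1] 22.574208206628008
```

View pics/11.png

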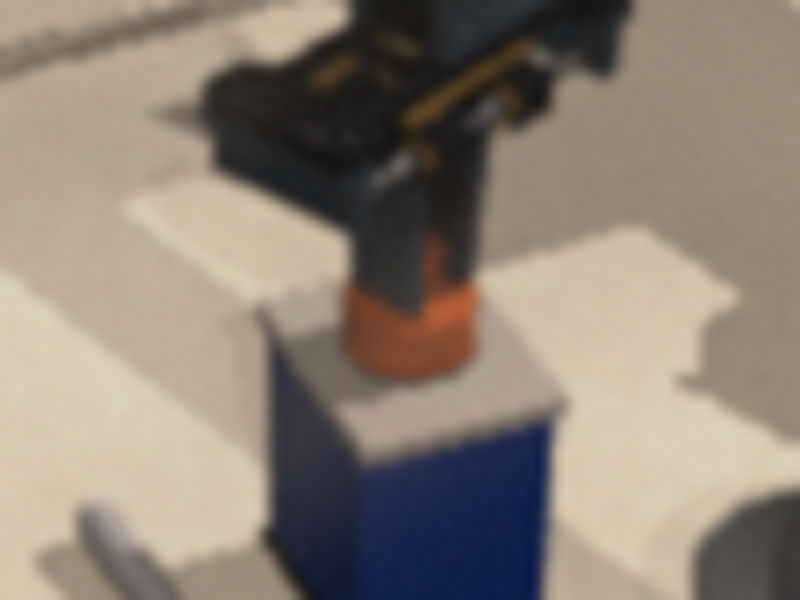

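The cap (x 345–478, rim bottom at y≈380) sits upright and low on the canister's flat top, covering the seal. The push holds steady at about 16.5 N with no creep. Handing in.

```bash
python3 -c "
from h import *
job_done()
s=telemetry.state();print(s['time_s'],s['ee_pos'].round(1),s['force'].round(1))"
```

```text
the job is handed in; nothing more can be done
the job is handed in; nothing more can be done
```

I picked up the middle of the three orange caps (the 56 mm one) by its knob and pressed it onto the spout until it clicked. I kept pressing and handed the job in at about 9.2 s, still holding it down.

**Click:** the readings showed about 10 N at the nubs, then a drop to −4.8 N as the cap snapped down. Pressing on, the force rose to 21 N with the tool stopped at z 179 mm. That puts the cap's rim about 2 mm above the canister top, which matches the seal being flat.

**Last checks:** over the final 0.25 s the downward push held at about 16–17 N, the position stayed within about 0.2 mm and the grip opening was still about 23 mm. The last picture shows the cap upright and low on the canister.

**Not perfect:**
- The tool was tilted by about 0.5° at the end.
- About 6 N of sideways force remained along x.
- The top camera's x positions disagreed with the wrist camera's by about 4 mm; I went with the wrist camera.
- I tried to read the state once more right after handing in, but the cell gave no reading.
- I moved nothing else that I know of, but I took no last overview picture to confirm it.

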